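Close the sample box and fold its four clips down

TASK

Put the grey lid on the open sample box so that it lies flush on the rim all round with its clips still open, then fold the four clip flaps at its edges down and press each one gently inward until it snaps in under the rim. Never press on a clip harder than about 20 newtons, do not let the lid drop onto the box, leave the other things on the bench as they are, and let go at the end.

Things in the scene. Friction and masses are not known exactly. Their poses are not given: they have to be found in the camera images.
- box_mouth (a point): Centre of the mouth of the open white sample box, in the plane of its rim, 60 mm above the bench; z up. The box is fixed to the bench: outside 92 mm along this frame's x, 126 mm along y, walls 4 mm (opening 84 x 118 mm), a rim flange sticks out 5 mm. A dish lies inside.
- sample_box: The same box, origin at the centre of its underside, same axes. In the middle of each of its four walls, 12 mm outside the wall and 16 mm below the rim, runs a level, smooth, round catch bar (6 mm thick, 44 mm long) that gives upward on a spring.
- lid_handle (a point): Centre of the handle of the loose grey lid (about 280 g): an upright bar 14 mm thick along x, 60 mm long along y, its top 14 mm above this point. The top of the lid plate is 16 mm below this point (a foot 18 mm thick reaches up 8 mm from it), the plate's underside 23 mm below. Seated flush on the rim, this point is 23 mm above box_mouth, x along the box's x (either way round).
- lid: The same lid, same axes, origin 33 mm below lid_handle at the underside of its seal bead. Plate 110 mm along x, 144 mm along y, 7 mm thick. The bead under it (82 x 116 mm, 10 mm deep, lower edge rounded by 4 mm) fits the box mouth with 1 mm to spare on each side.
- clip_1_hinge (a point): Middle of the hinge line of the clip flap on the +x edge of the lid (axes of lid_handle), 19 mm below lid_handle and 60 mm out. Closed, the flap hangs from here: 36 mm wide, outer face 7 mm farther out than the hinge, lower edge 28 mm below it; a nose at its lower end points inward and snaps in under the catch bar.
- clip_1 (a joint): Angle of that flap (smooth plastic): 0 hanging straight down (closed), 1.57 level with its outer face up, up to 2.3 raised; it stays where it is left. Below about 0.5 the nose meets the catch bar; pushing inward and slightly down on the lower outer face, some 12 N (it varies) takes it past 0.25, where it snaps in to below 0.1, against a firm stop: push on and the force shoots up.
- clip_2_hinge (a point): Middle of the hinge line of the clip flap on the +y edge of the lid (axes of lid_handle), 19 mm below lid_handle and 77 mm out. Closed, the flap hangs from here: 36 mm wide, outer face 7 mm farther out than the hinge, lower edge 28 mm below it; a nose at its lower end points inward and snaps in under the catch bar.
- clip_2 (a joint): Angle of that flap (smooth plastic): 0 hanging straight down (closed), 1.57 level with its outer face up, up to 2.3 raised; it stays where it is left. Below about 0.5 the nose meets the catch bar; pushing inward and slightly down on the lower outer face, some 12 N (it varies) takes it past 0.25, where it snaps in to below 0.1, against a firm stop: push on and the force shoots up.
- clip_3_hinge (a point): Middle of the hinge line of the clip flap on the -x edge of the lid (axes of lid_handle), 19 mm below lid_handle and 60 mm out. Closed, the flap hangs from here: 36 mm wide, outer face 7 mm farther out than the hinge, lower edge 28 mm below it; a nose at its lower end points inward and snaps in under the catch bar.
- clip_3 (a joint): Angle of that flap (smooth plastic): 0 hanging straight down (closed), 1.57 level with its outer face up, up to 2.3 raised; it stays where it is left. Below about 0.5 the nose meets the catch bar; pushing inward and slightly down on the lower outer face, some 12 N (it varies) takes it past 0.25, where it snaps in to below 0.1, against a firm stop: push on and the force shoots up.
- clip_4_hinge (a point): Middle of the hinge line of the clip flap on the -y edge of the lid (axes of lid_handle), 19 mm below lid_handle and 77 mm out. Closed, the flap hangs from here: 36 mm wide, outer face 7 mm farther out than the hinge, lower edge 28 mm below it; a nose at its lower end points inward and snaps in under the catch bar.
- clip_4 (a joint): Angle of that flap (smooth plastic): 0 hanging straight down (closed), 1.57 level with its outer face up, up to 2.3 raised; it stays where it is left. Below about 0.5 the nose meets the catch bar; pushing inward and slightly down on the lower outer face, some 12 N (it varies) takes it past 0.25, where it snaps in to below 0.1, against a firm stop: push on and the force shoots up.
- dropper: Bystander: small white dropper bottle, 30 mm across, 63 mm tall; origin at the centre of its underside.
- wipes_box: Bystander: small carton of wipes, 54 x 67 x 60 mm; origin at the centre of its underside.
- amber_bottle: Bystander: brown reagent bottle, 52 mm across, 116 mm tall; origin at the centre of its underside.
- lab_timer: Bystander: flat white timer, 60 x 68 x 19 mm; origin at the centre of its underside.
- petri_dish: Bystander: shallow round dish, 61 mm across, 16 mm tall; origin at the centre of its underside.

How it is judged:
On the way:
1. the lid lies flush on the box rim, all four clips still open (horizontal distance between lid_handle and box_mouth below 0.004 m and z of lid_handle in the frame of box_mouth between 0.02 and 0.0255 m and angle between the x axis of lid_handle and the x axis of box_mouth, either way round below 0.06 rad and angle between lid_handle's own z axis and vertical below 0.04 rad and value of joint each of clip_1, clip_2, clip_3, clip_4 above 0.8 rad), for 0.2 s.
At the end, for the whole second after the job is handed in: The lid is seated: its handle within 4 mm of the middle of the box mouth, at the seated height within 2.5 mm, square to the box within 0.06 rad and level within 0.04 rad; all four clips are snapped in (each below 0.16 rad); the lid is at rest and let go (horizontal distance between lid_handle and box_mouth below 0.004 m and z of lid_handle in the frame of box_mouth between 0.02 and 0.0255 m and angle between the x axis of lid_handle and the x axis of box_mouth, either way round below 0.06 rad and angle between lid_handle's own z axis and vertical below 0.04 rad and value of joint each of clip_1, clip_2, clip_3, clip_4 below 0.16 rad and linear speed of lid below 0.02 m/s); the robot touches nothing.
It fails at once if a clip is pressed with more than 22 N (contact force between any of clip_1, clip_2, clip_3, clip_4 and the fingers above 22 N).
It fails at once if the lid drops onto the box (comes down on it faster than 0.45 m/s) (horizontal distance between lid_handle and box_mouth below 0.03 m and z of lid_handle in the frame of box_mouth below 0.045 m and linear speed of lid above 0.45 m/s).
It fails at once if a bystander is moved by more than 30 mm (distance of any of dropper, wipes_box, amber_bottle, lab_timer, petri_dish from where it was at the start of the episode above 0.03 m).
It also fails if it takes over 72 s, if anything falls off the work surface, if the arm or the gripper's body presses on something with over 40 N, if the wrist force passes 120 N, or if a joint passes its speed limit or range.

ROBOT

A 7-joint arm with a two-finger parallel gripper is mounted at the origin on a cart in front of the work surface, level with it; the furniture and walls round the work are solid. World frame = base frame: x ahead of the robot, y to its left, z up, the work surface at z = 0. Lengths are in m, angles in rad, forces in N, time in s.
With the tool pointing down it reaches from about 0.4 to 0.85 m from the base axis. Payload 6.9 kg.
Tool frame: the origin (TCP) lies on the front face of the gripper's body, between the roots of the fingers; the fingertips stand 73 mm ahead of it and the grasp point (between the pads) lies 54 mm ahead of it (env.grip_point_offset is the z of the grasp point in the tool frame, in m); z points along the fingers, y is the line along which they close (so a half turn about z gives the same grasp; the last joint's range is limited). The gripper opens to 85 mm and grips with 20 to 120 N. Pads are 22 mm wide; open, the fingers measure 114 mm over their backs; the gripper's body (76 mm by 85 mm) begins 54 mm behind the grasp point. The pads swing forward as they close: fully open they stand 13 mm farther back than shut.
Start: joints at [-1.169, 0.507, -0.238, 1.5, 0.126, 1.149, -0.155], TCP at [0.183, 0.598, 0.304] pointing down, gripper open.
Joint ranges: [-3.08, 3.08], [-0.24, 2.05], [-1.43, 1.35], [0, 2.5], [-1.52, 4.66], [0.17, 1.96], [-2.89, 2.89]. Speed limits (rad/s): [2.39, 2.39, 3.14, 3.14, 3.14, 3.14, 3.14].

INTERFACE

Orientations are given as a unit quaternion [x, y, z, w].
In Python, from plant import read_state, optics, env gives the robot as it stands.
- The arm moves only by the tool move_arm, never from a script. Its arguments are lists of equal length, an entry for each row: "gripper": the opening, from -1 (shut) to 1 (fully open), so that 0 is half open; "delta_pos": the shift along the tool's x, y, z in m, a list of three; "angular": the turn, a rotation vector about the tool's x, y, z in rad, a list of three. A call has 1 to 20 rows; each row is the pose to reach, as a shift and turn from the pose commanded when the call began, along the tool's axes at that moment; what a row does not reach only later rows make up. A row lasts 1/10 s, in which the tool goes at most 50 mm and 8.59 degrees, less where a joint would pass 70% of its speed; a pose out of reach is approached as far as the arm can. A call with a gripper value outside its range is refused whole. The fingers move at their own pace and stop on an object; "squeeze" is the grip in N (left out, the last holds). Time passes only in rows, so rows that repeat a pose let the fingers close. It gives the time, the measured TCP pose, the force, the opening and the grip force at its end, in the units of the state.
- read_state(): the state, without advancing time (a new reading comes with each control period).
- optics.capture(name): name is "scene" or "top" or "wrist"; returns a dict with "pixels" (400x640x3 uint8, red, green, blue), "mtx" (3x3 intrinsics, pixels), "k1" (the pictures are not rectified: a ray, as slopes to the right and down, at radius r is drawn at 1 + k1 r^2 times it, then the intrinsics apply), "pose" (4x4, takes a point from camera to world coordinates). Camera axes: x right, y down, z forward; pixel columns grow to the right and rows downward; lengths in m; the calibration is good to about 2 mm. A picture is of the moment at which its call begins. There is no depth.
- env.hand_in(): hands the job in; it is judged then, once.
The state is a dict: "t": time; "joint_positions": joint angles; "joint_vel": joint speeds; "joint_torque": joint torques, N m; "eef_pos": TCP position; "tcp_rot": TCP orientation; "wrist_force": force on the tool from outside, world axes, zero at the start; "torque": the same for the moment, N m; "opening": finger opening in m; "finger_force": force on a finger pad.
Only numpy, scipy, OpenCV 4.12 (cv2) and the standard library are available. Lean on these libraries where they do the work, as an engineer would, in place of code of your own. Each camera call takes 0.05 s, during which the arm holds its last target. There are 200 camera calls.

## Working session

There is one attempt and no reset: what is moved stays moved. The work goes in short steps, Python scripts to look and compute and a tool call to move; the robot and the scene stay as the last step left them, time stands still between calls to the robot, and variables do not carry over. Pictures are saved under pics/ and viewed, at most 10 in all, crops included, and the job is handed in when it is done.

Besides the shell and the picture viewer there is one more tool, called after ">>>" as a command line: name --argument value ..., lists and objects as JSON in quotes. move_arm: Moves the arm, as the interface text tells. Its arguments: {"type":"object","properties":{"gripper":{"type":"array"},"delta_pos":{"type":"array"},"angular":{"type":"array"},"squeeze":{"type":"number"}},"required":["gripper","delta_pos","angular"]}

```bash
ls; mkdir -p pics; cat > h.py <<'E'
import numpy as np,cv2
from plant import read_state,optics,env
from scipy.spatial.transform import Rotation as R
def cap(n,f=None):
    d=optics.capture(n)
    if f: cv2.imwrite('pics/'+f,d['pixels'][:,:,::-1])
    return d
def ray(d,uv):
    uv=np.atleast_2d(np.array(uv,float));M=d['mtx']
    q=np.c_[(uv[:,0]-M[0,2])/M[0,0],(uv[:,1]-M[1,2])/M[1,1]]
    s=q.copy()
    for _ in range(20): s=q/(1+d['k1']*(s**2).sum(1,keepdims=True))
    P=np.array(d['pose']);v=np.c_[s,np.ones(len(s))]@P[:3,:3].T
    return P[:3,3],v
def onz(d,uv,z):
    o,v=ray(d,uv);return o+v*((z-o[2])/v[:,2])[:,None]
def proj(d,X):
    P=np.array(d['pose']);c=(np.atleast_2d(X)-P[:3,3])@P[:3,:3];s=c[:,:2]/c[:,2:]
    s=s*(1+d['k1']*(s**2).sum(1,keepdims=True));M=d['mtx']
    return np.c_[s[:,0]*M[0,0]+M[0,2],s[:,1]*M[1,1]+M[1,2]]
E
python3 - <<'E'
from h import *
for n in('top','scene'):
    d=cap(n,n+'0.png');print(n,np.round(d['mtx'],1).tolist(),d['k1'],np.round(d['pose'],3).tolist())
s=read_state();print(s['eef_pos'],R.from_quat(s['tcp_rot']).as_matrix().round(3),s['opening'],s['wrist_force'])
E
```

```text
pics
top [[505.6, 0.0, 331.8], [0.0, 505.6, 210.4], [0.0, 0.0, 1.0]] -0.05303954424294143 [[-0.019, -0.988, 0.152, 0.327], [-1.0, 0.018, -0.01, -0.137], [0.007, -0.152, -0.988, 1.558], [0.0, 0.0, 0.0, 1.0]]
scene [[484.1, 0.0, 319.2], [0.0, 484.1, 194.3], [0.0, 0.0, 1.0]] -0.02590802146127531 [[0.633, -0.569, 0.525, -0.112], [-0.774, -0.48, 0.413, -0.682], [0.016, -0.668, -0.744, 1.031], [0.0, 0.0, 0.0, 1.0]]
[0.18275447 0.59731595 0.30308826] [[-0.956  0.292 -0.   ]
 [ 0.292  0.956 -0.002]
 [-0.    -0.002 -1.   ]] 0.08497395130909362 [ 0.04799818 -0.41062308 -0.42365139]
```

View pics/top0.png

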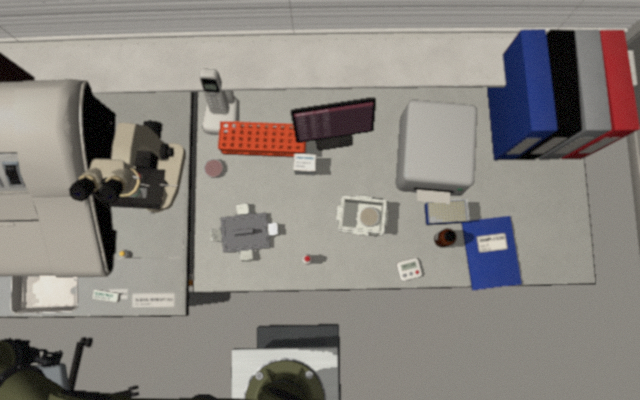

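View pics/scene0.png

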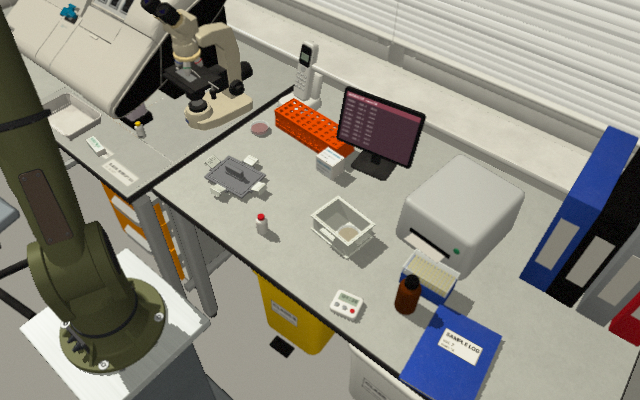

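The top view shows the grey lid near (245,232), handle upright and its four light flaps open. The white box is near (363,216) with the dish at (370,217), and the dropper stands between them at (308,259).

```bash
python3 - <<'E'
from h import *
d=cap('top')
print(onz(d,[[245,232],[272,230]],.017).round(3),onz(d,[[363,216],[308,259]],.06).round(3))
p=d['pixels'];hsv=cv2.cvtColor(p,cv2.COLOR_RGB2HSV)
g=cv2.cvtColor(p,cv2.COLOR_RGB2GRAY)
print(g[232,215:280].tolist());print(g[216,330:395].tolist())
m=(g<115).astype(np.uint8);m[:,:212]=0;m[:200]=0;m[265:]=0;m[:,278:]=0
c=max(cv2.findContours(m,0,2)[0],key=cv2.contourArea);q=cv2.boxPoints(cv2.minAreaRect(c))
print(q,onz(d,q,.017).round(3))
w=cap('wrist');P=w['pose'];s=read_state();T=R.from_quat(s['tcp_rot']).as_matrix()
print('cam in tool',(T.T@(P[:3,3]-s['eef_pos'])).round(4),(T.T@P[:3,:3]).round(3).tolist(),w['mtx'].tolist(),w['k1'])
E
```

```text
[[0.502 0.115 0.017]
 [0.507 0.032 0.017]] [[ 0.539 -0.245  0.06 ]
 [ 0.414 -0.079  0.06 ]]
[155, 158, 158, 159, 157, 147, 118, 114, 115, 99, 102, 106, 118, 116, 118, 119, 118, 118, 119, 113, 116, 116, 116, 110, 111, 116, 111, 112, 109, 104, 104, 101, 102, 96, 95, 96, 91, 73, 67, 61, 69, 71, 78, 78, 82, 90, 95, 103, 116, 115, 113, 111, 131, 167, 209, 225, 227, 227, 226, 222, 221, 208, 174, 120, 96]
[165, 167, 171, 169, 168, 170, 188, 201, 209, 209, 205, 191, 175, 156, 136, 131, 127, 130, 127, 127, 128, 131, 131, 131, 130, 134, 154, 183, 201, 195, 179, 157, 151, 150, 145, 148, 146, 147, 150, 148, 151, 153, 151, 152, 149, 145, 147, 149, 145, 134, 126, 143, 178, 202, 196, 165, 134, 119, 103, 96, 93, 99, 100, 99, 98]
[[223.31444 224.64194]
 [251.67253 202.95636]
 [281.05023 241.37338]
 [252.69215 263.05896]] [[0.526 0.182 0.017]
 [0.592 0.095 0.017]
 [0.471 0.004 0.017]
 [0.407 0.091 0.017]]
cam in tool [ 0.0777  0.0004 -0.0694] [[0.0, -0.953, -0.304], [1.0, 0.001, -0.002], [0.002, -0.304, 0.953]] [[294.6651944901305, 0.0, 319.4238443893317], [0.0, 294.6651944901305, 200.43394672985704], [0.0, 0.0, 1.0]] -0.03622932786996116
```

>>> move_arm --gripper '[1, 1, 1, 1, 1, 1, 1, 1, 1, 1, 1, 1, 1, 1, 1]' --delta_pos '[[-0.446, -0.368, 0.05], [-0.446, -0.368, 0.05], [-0.446, -0.368, 0.05], [-0.446, -0.368, 0.05], [-0.446, -0.368, 0.05], [-0.446, -0.368, 0.05], [-0.446, -0.368, 0.05], [-0.446, -0.368, 0.05], [-0.446, -0.368, 0.05], [-0.446, -0.368, 0.05], [-0.446, -0.368, 0.05], [-0.446, -0.368, 0.05], [-0.446, -0.368, 0.05], [-0.446, -0.368, 0.05], [-0.446, -0.368, 0.05]]' --angular '[[0, 0, 1.17], [0, 0, 1.17], [0, 0, 1.17], [0, 0, 1.17], [0, 0, 1.17], [0, 0, 1.17], [0, 0, 1.17], [0, 0, 1.17], [0, 0, 1.17], [0, 0, 1.17], [0, 0, 1.17], [0, 0, 1.17], [0, 0, 1.17], [0, 0, 1.17], [0, 0, 1.17]]'

```text
t: 1.7
eef_pos: [0.5011, 0.1165, 0.2538]
tcp_rot: [0.669, 0.743, 0.0, -0.0]
wrist_force: [-0.3, 1.2, 0.2]
opening: 0.0857
finger_force: 0.0
```

```bash
python3 - <<'E'
from h import *
d=cap('wrist','w1.png');s=read_state();print(s['t'],s['eef_pos'],R.from_quat(s['tcp_rot']).as_matrix().round(3),s['joint_positions'])
E
```

```text
1.75 [0.50103587 0.11675086 0.25388309] [[-0.106  0.994 -0.   ]
 [ 0.994  0.106  0.001]
 [ 0.001 -0.    -1.   ]] [-0.39090347  0.38846915  0.16205111  1.86591443 -0.079404    0.89366544
 -0.08461748]
```

View pics/w1.png

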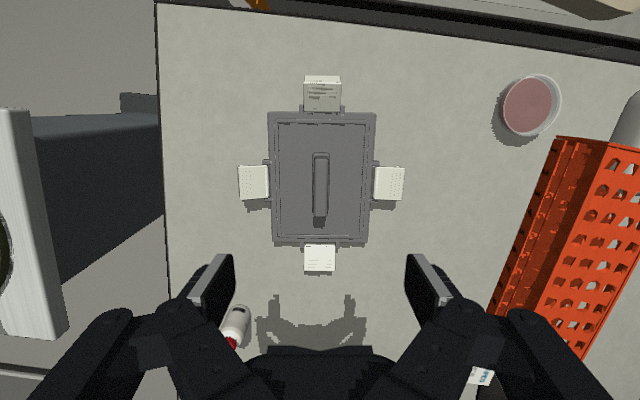

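The lid is centred near (321,180). Its plate corners are at about (267,112), (377,112), (368,244) and (272,244), the handle spans (321,153)–(320,220), and all four flaps are raised.

```bash
cat >> h.py <<'E'
def plate(d,z,roi,lo=50,hi=128,k=25):
    g=cv2.cvtColor(d['pixels'],cv2.COLOR_RGB2GRAY);m=((g<hi)&(g>lo)).astype(np.uint8)
    M=np.zeros_like(m);x0,y0,x1,y1=roi;M[y0:y1,x0:x1]=1;m&=M
    m=cv2.morphologyEx(m,cv2.MORPH_CLOSE,np.ones((9,9)));m=cv2.morphologyEx(m,cv2.MORPH_OPEN,np.ones((k,k)))
    c=max(cv2.findContours(m,0,1)[0],key=cv2.contourArea)[:,0]
    X=onz(d,c,z)[:,:2];r=cv2.minAreaRect((X*1000).astype(np.float32));return r,m
E
python3 - <<'E'
from h import *
d=cap('wrist');g=cv2.cvtColor(d['pixels'],cv2.COLOR_RGB2GRAY)
print(g[130,255:390].tolist());print(g[185,300:340].tolist())
print(d['pixels'][130,290],d['pixels'][130,240])
r,m=plate(d,.017,(230,90,410,260));print(r,onz(d,cv2.boxPoints(cv2.minAreaRect(np.argwhere(m)[:,::-1].astype(np.float32))),.017))
print(onz(d,[[321,153],[320,216],[267,112],[377,112],[368,244],[272,244]],.017))
print(onz(d,[[321,153],[320,216]],.047))
E
```

```text
[170, 166, 169, 167, 168, 169, 168, 167, 167, 162, 164, 167, 133, 96, 111, 112, 109, 108, 113, 98, 112, 112, 109, 54, 110, 115, 112, 113, 108, 113, 111, 115, 115, 112, 111, 108, 113, 111, 111, 116, 112, 113, 112, 112, 110, 112, 114, 113, 113, 112, 113, 114, 111, 110, 112, 112, 111, 113, 117, 114, 116, 111, 111, 112, 112, 113, 114, 109, 112, 110, 112, 112, 112, 115, 113, 110, 107, 110, 112, 114, 112, 110, 114, 113, 112, 116, 114, 109, 112, 112, 113, 114, 116, 114, 114, 115, 112, 111, 111, 115, 110, 114, 111, 115, 111, 113, 116, 112, 111, 111, 98, 112, 114, 107, 87, 115, 115, 112, 113, 103, 130, 165, 166, 165, 161, 159, 157, 158, 161, 162, 161, 165, 163, 164, 163]
[112, 110, 112, 112, 107, 115, 112, 108, 109, 110, 114, 115, 59, 82, 85, 95, 108, 107, 110, 111, 109, 111, 113, 111, 114, 111, 96, 77, 94, 92, 113, 112, 111, 111, 114, 110, 113, 109, 113, 112]
[108 108 105] [169 167 157]
((503.3472900390625, 116.46987915039062), (114.70403289794922, 148.35191345214844), 5.091690540313721) [[0.4420759  0.18473357 0.017     ]
 [0.5474338  0.19599474 0.017     ]
 [0.57147036 0.04879232 0.017     ]
 [0.4501351  0.03584541 0.017     ]]
[[0.49928212 0.14852164 0.017     ]
 [0.50571162 0.07889839 0.017     ]
 [0.44113366 0.18366771 0.017     ]
 [0.55057725 0.19537346 0.017     ]
 [0.56418421 0.05058457 0.017     ]
 [0.45458018 0.0388846  0.017     ]]
[[0.49864342 0.15299481 0.047     ]
 [0.50444362 0.09018609 0.047     ]]
```

>>> move_arm --gripper '[-0.2, -0.2, -0.2, -0.2, -0.2, -0.2, -0.2, -0.2]' --delta_pos '[[0.0015, 0.001, 0.03], [0.0015, 0.001, 0.06], [0.0015, 0.001, 0.09], [0.0015, 0.001, 0.115], [0.0015, 0.001, 0.13], [0.0015, 0.001, 0.145], [0.0015, 0.001, 0.154], [0.0015, 0.001, 0.154]]' --angular '[[0, 0, 0.012], [0, 0, 0.012], [0, 0, 0.012], [0, 0, 0.012], [0, 0, 0.012], [0, 0, 0.012], [0, 0, 0.012], [0, 0, 0.012]]' --squeeze 60

```text
t: 2.6
eef_pos: [0.5018, 0.1176, 0.0991]
tcp_rot: [0.673, 0.739, -0.001, -0.001]
wrist_force: [-0.1, 0.2, -0.6]
opening: 0.0342
finger_force: 0.0
```

>>> move_arm --gripper '[-0.5, -0.7, -1, -1, -1, -1, -1]' --delta_pos '[[0, 0, 0], [0, 0, 0], [0, 0, 0], [0, 0, 0], [0, 0, 0], [0, 0, 0], [0, 0, 0]]' --angular '[[0, 0, 0], [0, 0, 0], [0, 0, 0], [0, 0, 0], [0, 0, 0], [0, 0, 0], [0, 0, 0]]'

```text
t: 3.3
eef_pos: [0.5027, 0.1172, 0.1007]
tcp_rot: [0.674, 0.739, 0.001, 0.0]
wrist_force: [-1.4, -1.1, 7.0]
opening: 0.0126
finger_force: 59.7
```

```bash
python3 - <<'E'
from h import *
d=cap('wrist','w2.png');s=read_state();print(s)
E
```

```text
{'t': 3.35, 'joint_positions': array([-0.35277057,  0.60719586,  0.11528328,  2.02613855, -0.13469415,
        0.5140721 , -0.04839969]), 'joint_vel': array([ 0.00098457,  0.00103378, -0.00075691,  0.00127571,  0.00052094,
        0.00129498,  0.00031691]), 'joint_torque': array([ 6.27212394e-01, -5.37406182e+01,  3.24544385e+00, -1.32866478e+01,
        1.55449840e-01, -6.39123973e-01, -2.52022769e-02]), 'eef_pos': array([0.50270725, 0.11719569, 0.10076138]), 'tcp_rot': array([6.73776729e-01, 7.38934724e-01, 6.07807355e-04, 1.53104688e-04]), 'wrist_force': array([-1.60504648,  1.4514535 ,  7.21234967]), 'torque': array([0.08373344, 0.45402454, 0.02471856]), 'finger_force': 59.67971205711365, 'opening': 0.012816801122162411}
```

View pics/w2.png

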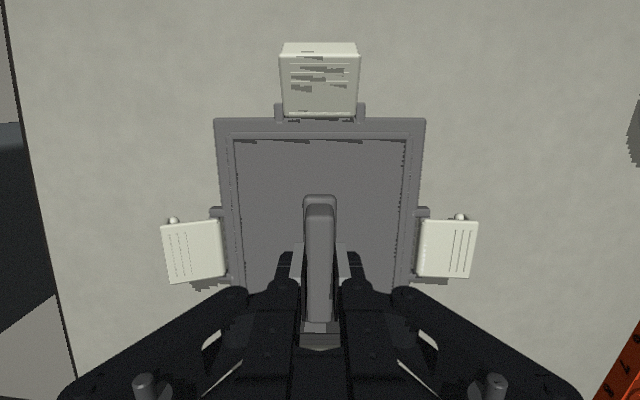

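The handle sits between the pads at (320,200–320). The lid's far plate edge runs (214,119)–(425,119), squarely across the picture.

```bash
python3 - <<'E'
from h import *
d=cap('wrist');s=read_state();T=R.from_quat(s['tcp_rot']).as_matrix();g=cv2.cvtColor(d['pixels'],cv2.COLOR_RGB2GRAY)
P=onz(d,[[214,119],[425,119],[229,195],[413,195]],.017)
print(((P-s['eef_pos'])@T).round(4))
for v in(122,125,128,132): print(v,''.join('%4d'%x for x in g[v,208:222]),'|',''.join('%4d'%x for x in g[v,418:432]))
for u in(230,260,380,410): print(u,g[112:126,u])
# handle far end
print(((onz(d,[[303,196],[336,196]],.047)-s['eef_pos'])@T).round(4))
E
```

```text
[[ 0.0721 -0.0533  0.0837]
 [ 0.0721  0.0534  0.0838]
 [ 0.032  -0.0492  0.0837]
 [ 0.032   0.051   0.0838]]
122  162 161 160 165 150  95  94 107 106 109 107 106 108 107 |  106 108 110 109 105 111 101  89 127 156 162 156 156 158
125  160 161 165 163 151 108  92 104 106 108 107 107 106 109 |  107 105 107 109 109 108  99  96 154 163 156 159 156 158
128  163 161 159 161 154 110  92 104 104 105 109 108 110 109 |  108 106 108 111 106 105  94  92 152 161 162 161 162 159
132  164 163 161 165 163 148 104  99 105 107 105 107 104 110 |  107 108 105 112 108 100  87 113 155 160 158 161 157 160
230 [159 161 159 158 162 132 108 114 113 108 108 103 108 105]
260 [157 161 160 158 161 122 111 116 106 108 109 109 106 107]
380 [157 159 158 160 163 121 113 116 111 107 105 107 106 110]
410 [157 155 158 154 160 130 107 117 112 109 107 106 107 104]
[[ 0.0405 -0.0072  0.0538]
 [ 0.0405  0.0072  0.0538]]
```

>>> move_arm --gripper '[-1, -1, -1, -1, -1]' --delta_pos '[[0, 0, -0.01], [0, 0, -0.04], [0, 0, -0.08], [0, 0, -0.12], [0, 0, -0.12]]' --angular '[[0, 0, 0], [0, 0, 0], [0, 0, 0], [0, 0, 0], [0, 0, 0]]'

```text
t: 3.9
eef_pos: [0.5047, 0.1169, 0.2252]
tcp_rot: [0.674, 0.739, 0.004, 0.003]
wrist_force: [0.3, 0.2, -2.9]
opening: 0.0125
finger_force: 59.2
```

>>> move_arm --gripper '[-1, -1, -1, -1, -1, -1, -1, -1, -1, -1, -1, -1, -1, -1]' --delta_pos '[[-0.02, -0.01, -0.015], [-0.06, -0.03, -0.04], [-0.1, -0.05, -0.07], [-0.14, -0.07, -0.1], [-0.18, -0.09, -0.115], [-0.22, -0.11, -0.115], [-0.26, -0.13, -0.115], [-0.3, -0.15, -0.115], [-0.34, -0.17, -0.115], [-0.38, -0.19, -0.115], [-0.42, -0.215, -0.115], [-0.451, -0.239, -0.115], [-0.451, -0.239, -0.115], [-0.451, -0.239, -0.115]]' --angular '[[0, 0, 0], [0, 0, 0], [0, 0, 0], [0, 0, 0], [0, 0, 0], [0, 0, 0], [0, 0, 0], [0, 0, 0], [0, 0, 0], [0, 0, 0], [0, 0, 0], [0, 0, 0], [0, 0, 0], [0, 0, 0]]'

```text
t: 5.3
eef_pos: [0.3049, -0.3544, 0.3342]
tcp_rot: [0.675, 0.738, 0.0, -0.001]
wrist_force: [0.6, 1.3, -3.9]
opening: 0.0129
finger_force: 59.3
```

```bash
python3 - <<'E'
from h import *
d=cap('wrist','w3.png');s=read_state();print(s['t'],s['eef_pos'],R.from_quat(s['tcp_rot']).as_matrix().round(3),s['wrist_force'],s['torque'])
E
```

```text
5.35 [ 0.3057919  -0.35345684  0.33419487] [[-0.091  0.996 -0.001]
 [ 0.996  0.091  0.002]
 [ 0.002 -0.001 -1.   ]] [-0.26466662  1.31356272 -3.33493407] [ 0.03250073 -0.05764424  0.00014461]
```

View pics/w3.png

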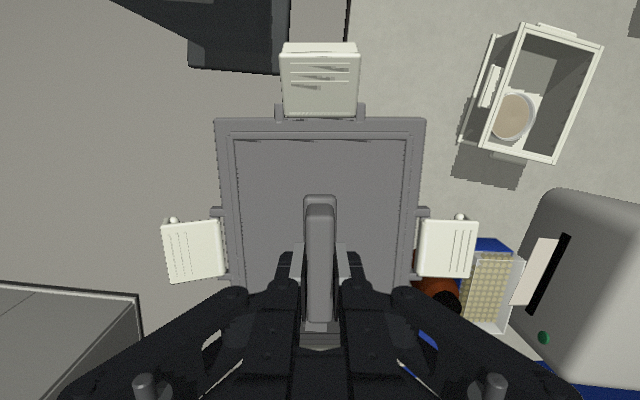

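The white box is fully visible right of the lid. Its rim's outer corners are at about (521,23), (603,47), (556,164) and (480,147).

```bash
python3 - <<'E'
from h import *
d=cap('wrist');im=d['pixels'];cv2.imwrite('pics/c3.png',cv2.resize(im[5:185,440:620,::-1],(720,720),interpolation=cv2.INTER_CUBIC)[:600])
c=[[521,23],[603,47],[556,164],[480,147]]
X=onz(d,c,.06)[:,:2]*1000;print(X.round(1),X.mean(0))
for i in range(4):
    e=X[(i+1)%4]-X[i];print(np.hypot(*e),np.degrees(np.arctan2(e[1],e[0])))
E
```

```text
[[ 502.6 -169.7]
 [ 601.8 -180.9]
 [ 588.8 -312.8]
 [ 489.9 -302.3]] [ 545.76917932 -241.43365154]
99.80481959881472 -6.472255523057631
132.5770331289533 -95.61500165973919
99.46932992125285 173.933433946937
133.28671144954376 84.52574093675739
```

View pics/c3.png

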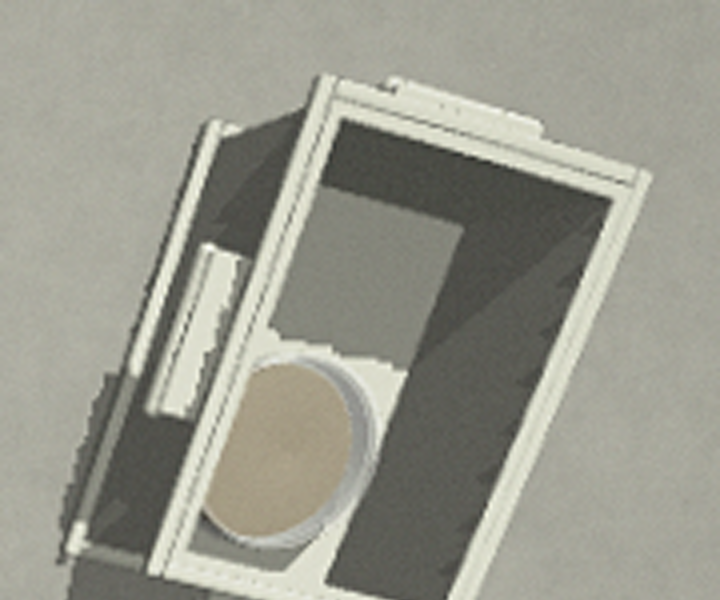

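The crop puts the rim corners at (520,24), (603,49) and (477,148), which agrees with the first reading. I'll cross-check against the two fixed cameras.

```bash
python3 - <<'E'
from h import *
a=[]
for n,z in(('top',.06),('scene',.06)):
    d=cap(n);u,v=proj(d,[[.5455,-.2415,.05]])[0].round().astype(int);x0,y0=u-40,v-40;print(n,x0,y0)
    a.append(cv2.resize(d['pixels'][y0:y0+80,x0:x0+80,::-1],(400,400),interpolation=cv2.INTER_CUBIC))
    np.save('/tmp/%s.npy'%n,[x0,y0])
cv2.imwrite('pics/m4.png',np.hstack(a))
E
```

```text
top 321 174
scene 302 181
```

View pics/m4.png

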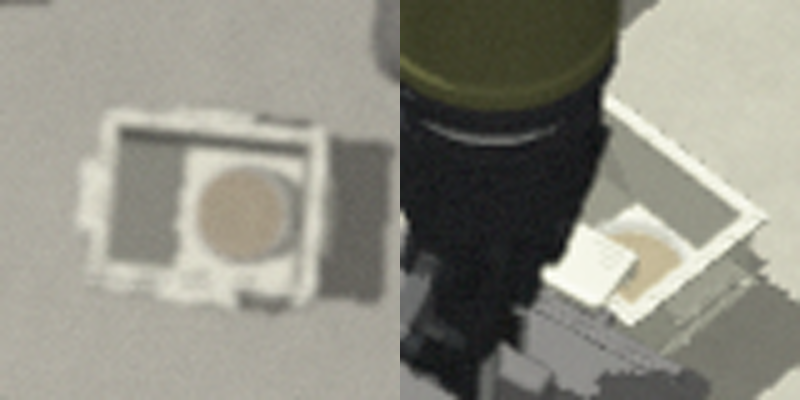

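The left crop (top camera) gives rim corners (342,195.6), (386,199), (384,233.5) and (339.5,230). The right crop (scene camera) shows the right-hand rim corner at (374.6,223.6), the lower one at (347.6,245), and the arm covering the rest.

```bash
python3 - <<'E'
from h import *
d=cap('top');X=onz(d,[[342,195.6],[386,199.2],[384,233.6],[339.6,229.8]],.06)[:,:2]*1000
print(X.round(1),X.mean(0))
C=lambda c,a:np.array(c)+R.from_euler('z',a,degrees=True).as_matrix()[:2,:2]@np.array([[51,68],[51,-68],[-51,-68],[-51,68]]).T if 0 else (np.array(c)+np.array([[51,68],[51,-68],[-51,-68],[-51,68]])@R.from_euler('z',a,degrees=True).as_matrix()[:2,:2].T)
print('model',C([545.5,-241.5],-5.9).round(1))
s=cap('scene');print(onz(s,[[374.6,223.6],[347.6,245.0]],.06)*1000)
w=cap('wrist')
for d in(d,s,w): print(proj(d,np.c_[C([545.5,-241.5],-5.9)/1000,np.full(4,.06)]).round(1).tolist())
E
```

```text
[[ 602.1 -183.9]
 [ 588.7 -316.3]
 [ 484.7 -306.6]
 [ 498.6 -174.5]] [ 543.52322691 -245.32643415]
model [[ 603.2 -179.1]
 [ 589.2 -314.4]
 [ 487.8 -303.9]
 [ 501.8 -168.6]]
[[ 585.58853141 -315.64493834   60.        ]
 [ 487.23364311 -303.13264309   60.        ]]
[[340.4, 195.3], [385.4, 199.0], [383.1, 232.6], [337.6, 228.8]]
[[336.8, 194.1], [375.0, 222.5], [348.0, 245.0], [309.6, 214.4]]
[[603.5, 46.1], [554.5, 165.6], [476.8, 148.3], [519.5, 22.3]]
```

>>> move_arm --gripper '[-1, -1, -1, -1, -1, -1, -1, -1, -1, -1, -1, -1]' --delta_pos '[[0.015, 0.04, 0.0], [0.03, 0.08, 0.0], [0.045, 0.12, 0.02], [0.06, 0.16, 0.05], [0.075, 0.2, 0.08], [0.089, 0.235, 0.1], [0.089, 0.247, 0.12], [0.089, 0.247, 0.135], [0.089, 0.247, 0.145], [0.089, 0.247, 0.154], [0.089, 0.247, 0.154], [0.089, 0.247, 0.154]]' --angular '[[0, 0, 0.03], [0, 0, 0.06], [0, 0, 0.09], [0, 0, 0.12], [0, 0, 0.15], [0, 0, 0.18], [0, 0, 0.194], [0, 0, 0.194], [0, 0, 0.194], [0, 0, 0.194], [0, 0, 0.194], [0, 0, 0.194]]'

```text
t: 6.85
eef_pos: [0.5437, -0.2432, 0.1815]
tcp_rot: [0.742, 0.67, 0.0, 0.0]
wrist_force: [0.8, -0.2, -4.5]
opening: 0.0125
finger_force: 59.5
```

```bash
python3 - <<'E'
from h import *
s=read_state();print(s['t'],s['eef_pos'],R.from_quat(s['tcp_rot']).as_matrix().round(3),s['wrist_force'],s['torque'])
d=cap('scene');u,v=proj(d,[[.5455,-.2415,.08]])[0].round().astype(int);w=cap('wrist')
x0,y0=u-50,v-50;print(x0,y0)
a=cv2.resize(d['pixels'][y0:y0+100,x0:x0+100,::-1],(400,400),interpolation=cv2.INTER_CUBIC)
b=w['pixels'][0:400,120:520,::-1]
cv2.imwrite('pics/m5.png',np.hstack([a,b]))
E
```

```text
6.85 [ 0.54366403 -0.24321809  0.18152112] [[ 0.102  0.995  0.001]
 [ 0.995 -0.102 -0.   ]
 [-0.     0.001 -1.   ]] [ 0.78453807 -0.15163248 -4.50704845] [-0.06741819 -0.01319366  0.01167296]
293 164
```

View pics/m5.png

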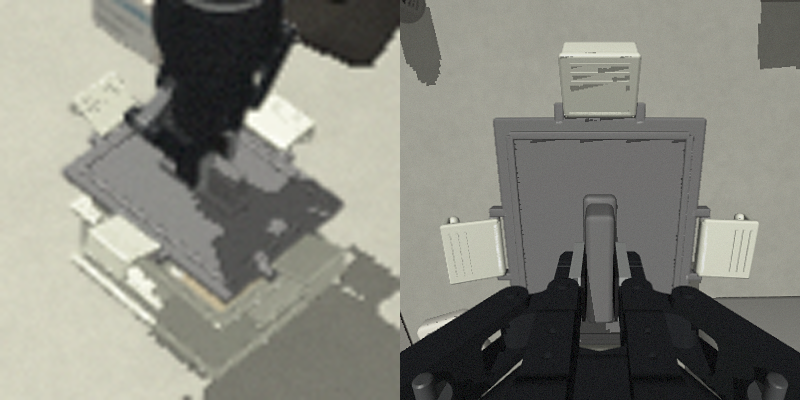

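The lid hovers square over the box. In the left crop its near corner is at about (230,300), just above the rim, and the flaps are open. Next I lower it slowly and watch the force.

>>> move_arm --gripper '[-1, -1, -1, -1, -1, -1]' --delta_pos '[[0, 0, 0.008], [0, 0, 0.016], [0, 0, 0.019], [0, 0, 0.021], [0, 0, 0.023], [0, 0, 0.023]]' --angular '[[0, 0, 0], [0, 0, 0], [0, 0, 0], [0, 0, 0], [0, 0, 0], [0, 0, 0]]'

```text
t: 7.55
eef_pos: [0.544, -0.2429, 0.1578]
tcp_rot: [0.742, 0.67, 0.0, 0.0]
wrist_force: [0.8, 0.9, -4.2]
opening: 0.0125
finger_force: 59.5
```

>>> move_arm --gripper '[-1, -1, -1, -1]' --delta_pos '[[0, 0, 0.002], [0, 0, 0.004], [0, 0, 0.005], [0, 0, 0.005]]' --angular '[[0, 0, 0], [0, 0, 0], [0, 0, 0], [0, 0, 0]]'

```text
t: 7.95
eef_pos: [0.544, -0.2429, 0.1529]
tcp_rot: [0.742, 0.67, 0.0, 0.0]
wrist_force: [1.5, -0.8, -4.2]
opening: 0.0124
finger_force: 59.5
```

Going in freely. I'll continue to the seat.

>>> move_arm --gripper '[-1, -1, -1, -1]' --delta_pos '[[0, 0, 0.0015], [0, 0, 0.003], [0, 0, 0.004], [0, 0, 0.004]]' --angular '[[0, 0, 0], [0, 0, 0], [0, 0, 0], [0, 0, 0]]'

```text
t: 8.35
eef_pos: [0.544, -0.243, 0.1508]
tcp_rot: [0.742, 0.67, 0.001, 0.001]
wrist_force: [-2.6, 2.2, 14.3]
opening: 0.0127
finger_force: 61.9
```

Seated at TCP z 0.151, as predicted. Relax the push, let go and rise.

>>> move_arm --gripper '[-1, -0.8, -0.5, -0.3, -0.3, -0.3, -0.3, -0.3, -0.3, -0.3, -0.3, -0.3, -0.3]' --delta_pos '[[0, 0, -0.0018], [0, 0, -0.0018], [0, 0, -0.0018], [0, 0, -0.0018], [0, 0, -0.0018], [0, 0, -0.0018], [0, 0, -0.006], [0, 0, -0.015], [0, 0, -0.03], [0, 0, -0.055], [0, 0, -0.09], [0, 0, -0.11], [0, 0, -0.11]]' --angular '[[0, 0, 0], [0, 0, 0], [0, 0, 0], [0, 0, 0], [0, 0, 0], [0, 0, 0], [0, 0, 0], [0, 0, 0], [0, 0, 0], [0, 0, 0], [0, 0, 0], [0, 0, 0], [0, 0, 0]]'

```text
t: 9.65
eef_pos: [0.5448, -0.2438, 0.263]
tcp_rot: [0.742, 0.67, 0.001, 0.003]
wrist_force: [-0.4, -0.6, 0.2]
opening: 0.0296
finger_force: 0.0
```

```bash
python3 - <<'E'
from h import *
s=read_state();print(s['t'],s['eef_pos'],R.from_quat(s['tcp_rot']).as_matrix().round(3),s['wrist_force'],s['joint_positions'].round(2))
w=cap('wrist','w6.png')
E
```

```text
9.65 [ 0.54475764 -0.24384066  0.26296766] [[ 0.102  0.995  0.006]
 [ 0.995 -0.102 -0.003]
 [-0.002  0.006 -1.   ]] [-0.36220316 -0.60531848  0.21721769] [ 0.13  0.52  0.4   1.65 -0.23  1.01  0.5 ]
```

View pics/w6.png

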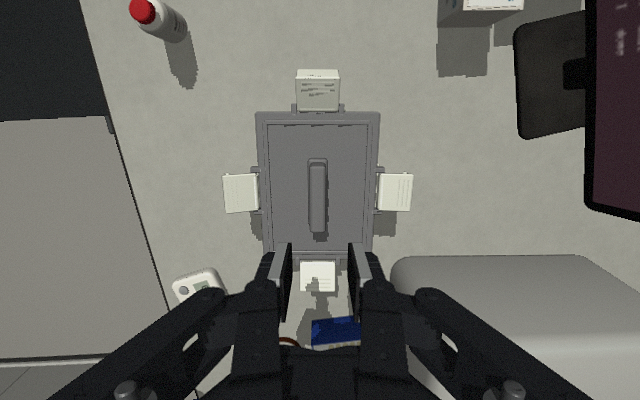

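The lid sits on the box, let go. Its plate corners are at about (257,112), (380,112), (373,254) and (264,254), the flaps are open at (317,90), (240,192), (395,191) and (318,277), and the printer is at lower right.

```bash
python3 - <<'E'
from h import *
d=cap('wrist');s=read_state();T=R.from_quat(s['tcp_rot']).as_matrix()
X=onz(d,[[257,112],[380,112],[373,254],[264,254]],.067);print(X.round(4),X.mean(0))
for z in(.067,.075):print(onz(d,[[295,70],[340,70],[223,175],[413,175]],z).round(3)[:,:2].tolist())
sc=cap('scene');print('printer base',onz(sc,[[408,235],[400,205],[465,275]],0).round(3),onz(sc,[[398,205]],.15).round(3))
t=cap('top');print('printer top',onz(t,[[397,190],[470,195],[425,205],[468,222]],.1).round(3))
r,m=plate(d,.067,(225,90,410,262));print(r)
E
```

```text
[[ 0.499  -0.1649  0.067 ]
 [ 0.6043 -0.1757  0.067 ]
 [ 0.5919 -0.3114  0.067 ]
 [ 0.4835 -0.3001  0.067 ]] [ 0.54469348 -0.23801638  0.067     ]
[[0.536, -0.135], [0.573, -0.139], [0.459, -0.216], [0.632, -0.234]]
[[0.536, -0.136], [0.572, -0.14], [0.462, -0.215], [0.63, -0.232]]
printer base [[ 0.654 -0.384  0.   ]
 [ 0.73  -0.31   0.   ]
 [ 0.64  -0.562  0.   ]] [[ 0.604 -0.36   0.15 ]]
printer top [[ 0.609 -0.345  0.1  ]
 [ 0.59  -0.56   0.1  ]
 [ 0.562 -0.426  0.1  ]
 [ 0.51  -0.55   0.1  ]]
((550.7891235351562, -242.61148071289062), (143.9527587890625, 137.2613525390625), 84.01838684082031)
```

>>> move_arm --gripper '[-1, -1, -1, -1, -1, -1, -1, -1]' --delta_pos '[[0.04, 0, 0], [0.08, 0, 0], [0.1, 0, 0.02], [0.1, 0, 0.045], [0.1, 0, 0.07], [0.1, 0, 0.09], [0.1, 0, 0.09], [0.1, 0, 0.09]]' --angular '[[0, 0, 0], [0, 0, 0], [0, 0, 0], [0, 0, 0], [0, 0, 0], [0, 0, 0], [0, 0, 0], [0, 0, 0]]' --squeeze 30

```text
t: 10.65
eef_pos: [0.5536, -0.1434, 0.1684]
tcp_rot: [0.742, 0.67, -0.001, -0.001]
wrist_force: [-0.3, 0.1, 0.4]
opening: -0.0004
finger_force: 0.0
```

```bash
cat >> h.py <<'E'
C0=np.array([.544,-.2425]);a0=np.radians(-5.85)
AX=np.array([np.cos(a0),np.sin(a0)]);AY=np.array([-AX[1],AX[0]])
def st():
    s=read_state();T=R.from_quat(s['tcp_rot']).as_matrix();e=s['eef_pos'];tip=e+T[:,2]*.073
    l=lambda p:np.round([(p[:2]-C0)@AX*1e3,(p[:2]-C0)@AY*1e3,p[2]*1e3],1)
    print('t',round(s['t'],2),'tcp mm',l(e),'tip',l(tip),'F lid',np.round([s['wrist_force'][:2]@AX,s['wrist_force'][:2]@AY,s['wrist_force'][2]],1),'tz',T[:,2].round(4),'yaw of toolx in lid',np.degrees(np.arctan2(T[:2,0]@AY,T[:2,0]@AX)).round(2),'open',round(s['opening'],4),'j7',s['joint_positions'][6].round(2))
E
python3 -c "
from h import *
st()"
```

```text
t 10.65 tcp mm [ -0.6  99.5 168.4] tip [-0.7 99.5 95.4] F lid [-0.3  0.1  0.4] tz [-1.9e-03  1.0e-04 -1.0e+00] yaw of toolx in lid 89.99 open -0.0004 j7 0.38
```

>>> move_arm --gripper '[-1, -1, -1, -1, -1, -1, -1, -1, -1, -1, -1, -1, -1]' --delta_pos '[[0.0005, 0.0005, 0.006], [0.0005, 0.0005, 0.012], [0.0005, 0.0005, 0.018], [0.0025, 0.0005, 0.023], [0.0085, 0.0005, 0.024], [0.0125, 0.0005, 0.0265], [0.0135, 0.0005, 0.0305], [0.0137, 0.0005, 0.0335], [0.013, 0.0005, 0.0375], [0.0117, 0.0005, 0.041], [0.01, 0.0005, 0.044], [0.0085, 0.0005, 0.0465], [0.007, 0.0005, 0.048]]' --angular '[[0, 0, 0], [0, 0, 0], [0, 0, 0], [0, 0, 0], [0, 0, 0], [0, 0, 0], [0, 0, 0], [0, 0, 0], [0, 0, 0], [0, 0, 0], [0, 0, 0], [0, 0, 0], [0, 0, 0]]'

```text
t: 11.95
eef_pos: [0.555, -0.1366, 0.1205]
tcp_rot: [0.742, 0.67, -0.0, -0.0]
wrist_force: [0.6, 1.2, 0.0]
opening: -0.0003
finger_force: 0.6
```

```bash
python3 -c "
from h import *
st()"
```

```text
t 11.95 tcp mm [1.000e-01 1.065e+02 1.205e+02] tip [1.000e-01 1.065e+02 4.750e+01] F lid [0.4 1.2 0. ] tz [-4.e-04  2.e-04 -1.e+00] yaw of toolx in lid 90.0 open -0.0003 j7 0.4
```

>>> move_arm --gripper '[-1, -1, -1, -1, -1]' --delta_pos '[[-0.001, 0, 0.001], [-0.002, 0, 0.002], [-0.003, 0, 0.003], [-0.0037, 0, 0.0037], [-0.0037, 0, 0.0037]]' --angular '[[0, 0, 0], [0, 0, 0], [0, 0, 0], [0, 0, 0], [0, 0, 0]]'

```text
t: 12.45
eef_pos: [0.5547, -0.1399, 0.1173]
tcp_rot: [0.742, 0.67, 0.0, -0.0]
wrist_force: [-0.4, 3.2, 2.3]
opening: 0.0003
finger_force: 1.4
```

>>> move_arm --gripper '[-1, -1, -1]' --delta_pos '[[-0.0004, 0, 0.0003], [-0.0008, 0, 0.0006], [-0.0008, 0, 0.0006]]' --angular '[[0, 0, 0], [0, 0, 0], [0, 0, 0]]'

```text
t: 12.75
eef_pos: [0.5548, -0.1402, 0.1169]
tcp_rot: [0.742, 0.67, 0.0, -0.0]
wrist_force: [-1.4, 4.1, 5.1]
opening: -0.0001
finger_force: 3.1
```

>>> move_arm --gripper '[-1, -1, -1, -1]' --delta_pos '[[-0.0003, 0, 0.0001], [-0.0006, 0, 0.0002], [-0.0009, 0, 0.0003], [-0.0009, 0, 0.0003]]' --angular '[[0, 0, 0], [0, 0, 0], [0, 0, 0], [0, 0, 0]]'

```text
t: 13.15
eef_pos: [0.5547, -0.1405, 0.1167]
tcp_rot: [0.742, 0.671, 0.001, -0.001]
wrist_force: [-1.3, 6.6, 5.8]
opening: -0.0
finger_force: 4.0
```

>>> move_arm --gripper '[-1, -1, -1, -1]' --delta_pos '[[-0.0004, 0, 0.0001], [-0.0008, 0, 0.0001], [-0.001, 0, 0.0001], [-0.001, 0, 0.0001]]' --angular '[[0, 0, 0], [0, 0, 0], [0, 0, 0], [0, 0, 0]]'

```text
t: 13.55
eef_pos: [0.5547, -0.1408, 0.1165]
tcp_rot: [0.742, 0.671, 0.001, -0.001]
wrist_force: [-1.1, 7.4, 5.9]
opening: 0.0001
finger_force: 4.7
```

>>> move_arm --gripper '[-1, -1, -1]' --delta_pos '[[-0.0003, 0, 0.0], [-0.0006, 0, 0.0], [-0.0006, 0, 0.0]]' --angular '[[0, 0, 0], [0, 0, 0], [0, 0, 0]]'

```text
t: 13.85
eef_pos: [0.5547, -0.1411, 0.1163]
tcp_rot: [0.742, 0.671, 0.001, -0.001]
wrist_force: [-0.3, 8.4, 5.1]
opening: 0.0002
finger_force: 4.9
```

```bash
python3 -c "
from h import *
st()"
```

```text
t 13.85 tcp mm [  0.3 102.  116.3] tip [  0.2 102.2  43.3] F lid [-1.2  8.4  5.1] tz [-2.e-04  3.e-03 -1.e+00] yaw of toolx in lid 90.11 open 0.0002 j7 0.41
```

>>> move_arm --gripper '[-1, -1, -1, -1]' --delta_pos '[[-0.0004, 0, 0.0], [-0.0008, 0, 0.0001], [-0.0012, 0, 0.0002], [-0.0012, 0, 0.0002]]' --angular '[[0, 0, 0], [0, 0, 0], [0, 0, 0], [0, 0, 0]]'

```text
t: 14.25
eef_pos: [0.5546, -0.1417, 0.116]
tcp_rot: [0.741, 0.671, 0.001, -0.001]
wrist_force: [0.2, 8.7, 3.5]
opening: 0.0002
finger_force: 5.1
```

>>> move_arm --gripper '[-1, -1, -1]' --delta_pos '[[-0.0004, 0, 0.0], [-0.0008, 0, 0.0001], [-0.0008, 0, 0.0001]]' --angular '[[0, 0, 0], [0, 0, 0], [0, 0, 0]]'

```text
t: 14.55
eef_pos: [0.5546, -0.1421, 0.1157]
tcp_rot: [0.741, 0.671, 0.001, -0.002]
wrist_force: [0.3, 10.4, 2.4]
opening: -0.0001
finger_force: 5.3
```

>>> move_arm --gripper '[-1, -1, -1, -1]' --delta_pos '[[-0.0004, 0, 0.0], [-0.0008, 0, 0.0001], [-0.001, 0, 0.0002], [-0.001, 0, 0.0002]]' --angular '[[0, 0, 0], [0, 0, 0], [0, 0, 0], [0, 0, 0]]'

```text
t: 14.95
eef_pos: [0.5544, -0.1431, 0.1152]
tcp_rot: [0.741, 0.671, 0.001, -0.002]
wrist_force: [0.7, 10.0, 0.0]
opening: -0.0002
finger_force: 4.8
```

```bash
python3 -c "
from h import *
st()"
```

```text
t 14.95 tcp mm [  0.2 100.  115.2] tip [1.000e-01 1.003e+02 4.220e+01] F lid [-0.3 10.   0. ] tz [-8.0e-04  4.1e-03 -1.0e+00] yaw of toolx in lid 90.16 open -0.0002 j7 0.42
```

>>> move_arm --gripper '[-1, -1, -1, -1]' --delta_pos '[[-0.0003, 0, 0.0001], [-0.0006, 0, 0.0002], [-0.0009, 0, 0.0003], [-0.0009, 0, 0.0003]]' --angular '[[0, 0, 0], [0, 0, 0], [0, 0, 0], [0, 0, 0]]'

```text
t: 15.35
eef_pos: [0.554, -0.1474, 0.1152]
tcp_rot: [0.742, 0.67, -0.0, 0.0]
wrist_force: [1.0, 0.7, -1.1]
opening: 0.0
finger_force: 0.8
```

```bash
python3 -c "
from h import *
st()"
```

```text
t 15.35 tcp mm [  0.3  95.6 115.2] tip [ 0.3 95.6 42.2] F lid [ 0.9  0.8 -1.1] tz [-1.e-04 -5.e-04 -1.e+00] yaw of toolx in lid 90.02 open 0.0 j7 0.42
```

Clip A snapped in: the force fell to about zero and the fingertip followed to the closed position. Now over to the opposite clip.

>>> move_arm --gripper '[-1, -1, -1, -1, -1, -1, -1, -1, -1, -1, -1, -1, -1]' --delta_pos '[[0.006, 0, 0], [0.008, 0, -0.02], [0.008, 0, -0.05], [0, 0, -0.08], [-0.04, 0, -0.08], [-0.08, 0, -0.08], [-0.12, 0, -0.08], [-0.16, 0, -0.08], [-0.19, 0, -0.08], [-0.1956, 0, -0.07], [-0.1956, 0, -0.053], [-0.1956, 0, -0.053], [-0.1956, 0, -0.053]]' --angular '[[0, 0, 0], [0, 0, 0], [0, 0, 0], [0, 0, 0], [0, 0, 0], [0, 0, 0], [0, 0, 0], [0, 0, 0], [0, 0, 0], [0, 0, 0], [0, 0, 0], [0, 0, 0], [0, 0, 0]]'

```text
t: 16.65
eef_pos: [0.5342, -0.3411, 0.1682]
tcp_rot: [0.742, 0.67, -0.0, -0.0]
wrist_force: [-0.8, 0.7, -0.4]
opening: 0.0005
finger_force: 0.0
```

```bash
python3 -c "
from h import *
st()"
```

```text
t 16.65 tcp mm [  0.3 -99.1 168.2] tip [  0.2 -99.   95.2] F lid [-0.9  0.6 -0.4] tz [-8.e-04  6.e-04 -1.e+00] yaw of toolx in lid 90.04 open 0.0005 j7 0.68
```

>>> move_arm --gripper '[-1, -1, -1, -1, -1, -1, -1, -1, -1, -1, -1, -1, -1, -1]' --delta_pos '[[0, 0, 0.006], [0, 0, 0.012], [0, 0, 0.018], [-0.002, 0, 0.023], [-0.008, 0, 0.024], [-0.012, 0, 0.0265], [-0.013, 0, 0.0305], [-0.0132, 0, 0.0335], [-0.0125, 0, 0.0375], [-0.0112, 0, 0.041], [-0.0095, 0, 0.044], [-0.008, 0, 0.0465], [-0.0065, 0, 0.048], [-0.0065, 0, 0.048]]' --angular '[[0, 0, 0], [0, 0, 0], [0, 0, 0], [0, 0, 0], [0, 0, 0], [0, 0, 0], [0, 0, 0], [0, 0, 0], [0, 0, 0], [0, 0, 0], [0, 0, 0], [0, 0, 0], [0, 0, 0], [0, 0, 0]]'

```text
t: 18.05
eef_pos: [0.5335, -0.3477, 0.1201]
tcp_rot: [0.742, 0.67, 0.0, -0.0]
wrist_force: [-0.9, 0.3, -0.2]
opening: -0.0001
finger_force: 0.0
```

```bash
python3 -c "
from h import *
st()"
```

```text
t 18.05 tcp mm [   0.3 -105.7  120.1] tip [   0.2 -105.7   47.1] F lid [-1.   0.2 -0.2] tz [-4.e-04  7.e-04 -1.e+00] yaw of toolx in lid 90.04 open -0.0001 j7 0.71
```

>>> move_arm --gripper '[-1, -1, -1, -1, -1, -1, -1, -1, -1, -1, -1, -1]' --delta_pos '[[0.001, 0, 0.001], [0.002, 0, 0.002], [0.003, 0, 0.003], [0.0035, 0, 0.0033], [0.004, 0, 0.0036], [0.0045, 0, 0.0038], [0.005, 0, 0.004], [0.0055, 0, 0.0041], [0.006, 0, 0.0042], [0.0065, 0, 0.0043], [0.007, 0, 0.0044], [0.007, 0, 0.0044]]' --angular '[[0, 0, 0], [0, 0, 0], [0, 0, 0], [0, 0, 0], [0, 0, 0], [0, 0, 0], [0, 0, 0], [0, 0, 0], [0, 0, 0], [0, 0, 0], [0, 0, 0], [0, 0, 0]]'

```text
t: 19.25
eef_pos: [0.5338, -0.3442, 0.1168]
tcp_rot: [0.743, 0.669, -0.001, 0.002]
wrist_force: [-1.3, -7.2, 4.2]
opening: -0.0
finger_force: 4.6
```

```bash
python3 -c "
from h import *
st()"
```

```text
t 19.25 tcp mm [   0.2 -102.2  116.8] tip [   0.3 -102.5   43.8] F lid [-0.5 -7.3  4.2] tz [ 0.0012 -0.0045 -1.    ] yaw of toolx in lid 89.9 open -0.0 j7 0.7
```

>>> move_arm --gripper '[-1, -1, -1, -1, -1, -1, -1]' --delta_pos '[[0.0004, 0, 0.0001], [0.0008, 0, 0.0002], [0.0012, 0, 0.0003], [0.0016, 0, 0.0004], [0.002, 0, 0.0005], [0.0022, 0, 0.0005], [0.0022, 0, 0.0005]]' --angular '[[0, 0, 0], [0, 0, 0], [0, 0, 0], [0, 0, 0], [0, 0, 0], [0, 0, 0], [0, 0, 0]]'

```text
t: 19.95
eef_pos: [0.5338, -0.3433, 0.1163]
tcp_rot: [0.743, 0.669, -0.002, 0.003]
wrist_force: [-1.0, -12.0, 2.3]
opening: -0.0
finger_force: 5.7
```

```bash
python3 -c "
from h import *
st()"
```

```text
t 19.95 tcp mm [   0.2 -101.3  116.3] tip [   0.3 -101.8   43.3] F lid [  0.3 -12.1   2.3] tz [ 0.0015 -0.0066 -1.    ] yaw of toolx in lid 89.85 open -0.0 j7 0.7
```

>>> move_arm --gripper '[-1, -1, -1, -1]' --delta_pos '[[0.0003, 0, 0.0002], [0.0006, 0, 0.0004], [0.0008, 0, 0.0005], [0.0008, 0, 0.0005]]' --angular '[[0, 0, 0], [0, 0, 0], [0, 0, 0], [0, 0, 0]]'

```text
t: 20.35
eef_pos: [0.5339, -0.3421, 0.1154]
tcp_rot: [0.743, 0.669, -0.002, 0.003]
wrist_force: [-0.8, -10.0, -1.0]
opening: -0.0
finger_force: 4.8
```

```bash
python3 -c "
from h import *
st()"
```

```text
t 20.35 tcp mm [   0.2 -100.1  115.4] tip [   0.3 -100.5   42.4] F lid [  0.3 -10.   -1. ] tz [ 0.0011 -0.0059 -1.    ] yaw of toolx in lid 89.86 open -0.0 j7 0.7
```

Past the peak, at 0.24 rad or so. A little more.

>>> move_arm --gripper '[-1, -1, -1, -1]' --delta_pos '[[0.0003, 0, 0.0001], [0.0006, 0, 0.0002], [0.0006, 0, 0.0002], [0.0006, 0, 0.0002]]' --angular '[[0, 0, 0], [0, 0, 0], [0, 0, 0], [0, 0, 0]]'

```text
t: 20.75
eef_pos: [0.5345, -0.3369, 0.1143]
tcp_rot: [0.742, 0.67, 0.0, -0.001]
wrist_force: [-0.7, -1.4, -0.5]
opening: -0.0003
finger_force: 0.7
```

```bash
python3 -c "
from h import *
st()"
```

```text
t 20.75 tcp mm [  0.2 -94.9 114.3] tip [  0.1 -94.8  41.3] F lid [-0.6 -1.5 -0.5] tz [-8.0e-04  1.4e-03 -1.0e+00] yaw of toolx in lid 90.04 open -0.0003 j7 0.7
```

Second clip snapped too. Back off, rise, turn the tool 90° and go to the clip farthest from the robot.

>>> move_arm --gripper '[-1, -1, -1, -1, -1, -1, -1, -1, -1, -1, -1, -1, -1, -1, -1, -1, -1, -1]' --delta_pos '[[-0.006, 0, 0], [-0.008, 0, -0.02], [-0.008, 0, -0.05], [-0.005, 0, -0.085], [0.02, 0.02, -0.09], [0.05, 0.04, -0.09], [0.08, 0.06, -0.09], [0.095, 0.083, -0.09], [0.095, 0.083, -0.09], [0.095, 0.083, -0.09], [0.095, 0.083, -0.09], [0.095, 0.083, -0.09], [0.095, 0.083, -0.09], [0.095, 0.083, -0.09], [0.095, 0.083, -0.09], [0.095, 0.083, -0.07], [0.095, 0.083, -0.054], [0.095, 0.083, -0.054]]' --angular '[[0, 0, 0], [0, 0, 0], [0, 0, 0], [0, 0, 0.12], [0, 0, 0.26], [0, 0, 0.4], [0, 0, 0.54], [0, 0, 0.68], [0, 0, 0.82], [0, 0, 0.96], [0, 0, 1.1], [0, 0, 1.24], [0, 0, 1.38], [0, 0, 1.5], [0, 0, 1.571], [0, 0, 1.571], [0, 0, 1.571], [0, 0, 1.571]]'

```text
t: 22.55
eef_pos: [0.6259, -0.2504, 0.1659]
tcp_rot: [0.999, -0.051, -0.002, -0.001]
wrist_force: [0.3, 0.1, 0.3]
opening: -0.0001
finger_force: 0.0
```

```bash
python3 -c "
from h import *
st()"
```

```text
t 22.55 tcp mm [ 82.3   0.5 165.9] tip [82.   0.7 92.9] F lid [0.3 0.1 0.3] tz [-0.0041  0.0029 -1.    ] yaw of toolx in lid 0.03 open -0.0001 j7 -0.79
```

>>> move_arm --gripper '[-1, -1, -1, -1, -1, -1, -1, -1, -1, -1, -1, -1, -1, -1]' --delta_pos '[[0, 0, 0.004], [0, 0, 0.01], [0, 0, 0.016], [0.002, 0, 0.022], [0.008, 0, 0.0235], [0.012, 0, 0.0265], [0.013, 0, 0.0305], [0.0132, 0, 0.0335], [0.0125, 0, 0.0375], [0.0112, 0, 0.041], [0.0095, 0, 0.044], [0.008, 0, 0.0465], [0.0065, 0, 0.0475], [0.0065, 0, 0.0475]]' --angular '[[0, 0, 0], [0, 0, 0], [0, 0, 0], [0, 0, 0], [0, 0, 0], [0, 0, 0], [0, 0, 0], [0, 0, 0], [0, 0, 0], [0, 0, 0], [0, 0, 0], [0, 0, 0], [0, 0, 0], [0, 0, 0]]'

```text
t: 23.95
eef_pos: [0.6327, -0.2524, 0.1211]
tcp_rot: [0.999, -0.051, -0.0, -0.0]
wrist_force: [0.8, 0.3, 0.1]
opening: -0.0003
finger_force: 0.0
```

```bash
python3 -c "
from h import *
st()"
```

```text
t 23.95 tcp mm [ 89.3  -0.8 121.1] tip [89.2 -0.7 48.1] F lid [0.7 0.4 0.1] tz [-7.e-04  3.e-04 -1.e+00] yaw of toolx in lid -0.02 open -0.0003 j7 -0.77
```

>>> move_arm --gripper '[-1, -1, -1, -1, -1, -1, -1, -1, -1, -1, -1, -1]' --delta_pos '[[-0.001, 0, 0.0015], [-0.002, 0, 0.003], [-0.003, 0, 0.004], [-0.0035, 0, 0.0043], [-0.004, 0, 0.0046], [-0.0045, 0, 0.0048], [-0.005, 0, 0.005], [-0.0055, 0, 0.0051], [-0.006, 0, 0.0052], [-0.0063, 0, 0.0053], [-0.0065, 0, 0.0054], [-0.0065, 0, 0.0054]]' --angular '[[0, 0, 0], [0, 0, 0], [0, 0, 0], [0, 0, 0], [0, 0, 0], [0, 0, 0], [0, 0, 0], [0, 0, 0], [0, 0, 0], [0, 0, 0], [0, 0, 0], [0, 0, 0]]'

```text
t: 25.15
eef_pos: [0.6292, -0.252, 0.117]
tcp_rot: [0.999, -0.051, 0.003, 0.001]
wrist_force: [8.4, -1.5, 2.8]
opening: -0.0001
finger_force: 4.5
```

```bash
python3 -c "
from h import *
st()"
```

```text
t 25.15 tcp mm [ 85.7  -0.7 117. ] tip [86.1 -0.8 44. ] F lid [ 8.5 -0.7  2.8] tz [ 0.0053 -0.002  -1.    ] yaw of toolx in lid 0.06 open -0.0001 j7 -0.76
```

>>> move_arm --gripper '[-1, -1, -1, -1, -1, -1]' --delta_pos '[[-0.0004, 0, 0.0002], [-0.0008, 0, 0.0003], [-0.0012, 0, 0.0005], [-0.0016, 0, 0.0006], [-0.0018, 0, 0.0007], [-0.0018, 0, 0.0007]]' --angular '[[0, 0, 0], [0, 0, 0], [0, 0, 0], [0, 0, 0], [0, 0, 0], [0, 0, 0]]'

```text
t: 25.75
eef_pos: [0.6284, -0.2518, 0.1165]
tcp_rot: [0.999, -0.05, 0.004, 0.001]
wrist_force: [11.7, -1.5, 1.3]
opening: -0.0004
finger_force: 5.7
```

```bash
python3 -c "
from h import *
st()"
```

```text
t 25.75 tcp mm [ 84.9  -0.7 116.5] tip [85.5 -0.8 43.5] F lid [11.8 -0.3  1.3] tz [ 0.0073 -0.0027 -1.    ] yaw of toolx in lid 0.09 open -0.0004 j7 -0.75
```

>>> move_arm --gripper '[-1, -1, -1, -1]' --delta_pos '[[-0.0004, 0, 0.0002], [-0.0008, 0, 0.0004], [-0.001, 0, 0.0005], [-0.001, 0, 0.0005]]' --angular '[[0, 0, 0], [0, 0, 0], [0, 0, 0], [0, 0, 0]]'

```text
t: 26.15
eef_pos: [0.6276, -0.2517, 0.1159]
tcp_rot: [0.999, -0.05, 0.004, 0.001]
wrist_force: [12.6, -1.9, 0.6]
opening: 0.0001
finger_force: 5.9
```

```bash
python3 -c "
from h import *
st()"
```

```text
t 26.15 tcp mm [ 84.1  -0.7 115.9] tip [84.7 -0.8 42.9] F lid [12.7 -0.6  0.6] tz [ 0.0076 -0.0029 -1.    ] yaw of toolx in lid 0.1 open 0.0001 j7 -0.75
```

>>> move_arm --gripper '[-1, -1, -1, -1]' --delta_pos '[[-0.0004, 0, 0.0002], [-0.0008, 0, 0.0003], [-0.001, 0, 0.0004], [-0.001, 0, 0.0004]]' --angular '[[0, 0, 0], [0, 0, 0], [0, 0, 0], [0, 0, 0]]'

```text
t: 26.55
eef_pos: [0.6225, -0.2511, 0.1138]
tcp_rot: [0.999, -0.051, -0.001, -0.0]
wrist_force: [0.7, -0.4, 0.1]
opening: 0.0003
finger_force: 0.7
```

```bash
python3 -c "
from h import *
st()"
```

```text
t 26.55 tcp mm [ 79.   -0.5 113.8] tip [78.9 -0.5 40.8] F lid [ 0.7 -0.4  0.1] tz [-1.3e-03  5.0e-04 -1.0e+00] yaw of toolx in lid -0.0 open 0.0003 j7 -0.75
```

Third clip snapped. On to the near one.

>>> move_arm --gripper '[-1, -1, -1, -1, -1, -1, -1, -1, -1, -1, -1, -1, -1]' --delta_pos '[[0.006, 0, 0], [0.008, 0, -0.02], [0.008, 0, -0.05], [0, 0, -0.085], [-0.03, 0, -0.09], [-0.07, 0, -0.09], [-0.11, 0, -0.09], [-0.15, 0, -0.09], [-0.162, 0, -0.08], [-0.162, 0, -0.065], [-0.162, 0, -0.054], [-0.162, 0, -0.054], [-0.162, 0, -0.054]]' --angular '[[0, 0, 0], [0, 0, 0], [0, 0, 0], [0, 0, 0], [0, 0, 0], [0, 0, 0], [0, 0, 0], [0, 0, 0], [0, 0, 0], [0, 0, 0], [0, 0, 0], [0, 0, 0], [0, 0, 0]]'

```text
t: 27.85
eef_pos: [0.4619, -0.235, 0.1681]
tcp_rot: [0.999, -0.051, -0.0, 0.0]
wrist_force: [0.5, 0.0, 0.1]
opening: 0.0
finger_force: 0.0
```

```bash
python3 -c "
from h import *
st()"
```

```text
t 27.85 tcp mm [-82.4  -0.9 168.1] tip [-82.5  -0.9  95.1] F lid [0.5 0.1 0.1] tz [-9.e-04 -0.e+00 -1.e+00] yaw of toolx in lid -0.01 open 0.0 j7 -0.61
```

>>> move_arm --gripper '[-1, -1, -1, -1, -1, -1, -1, -1, -1, -1, -1, -1, -1, -1]' --delta_pos '[[0, 0, 0.006], [0, 0, 0.012], [0, 0, 0.018], [-0.002, 0, 0.023], [-0.008, 0, 0.024], [-0.012, 0, 0.0265], [-0.013, 0, 0.0305], [-0.0132, 0, 0.0335], [-0.0125, 0, 0.0375], [-0.0112, 0, 0.041], [-0.0095, 0, 0.044], [-0.008, 0, 0.0465], [-0.0065, 0, 0.048], [-0.0065, 0, 0.048]]' --angular '[[0, 0, 0], [0, 0, 0], [0, 0, 0], [0, 0, 0], [0, 0, 0], [0, 0, 0], [0, 0, 0], [0, 0, 0], [0, 0, 0], [0, 0, 0], [0, 0, 0], [0, 0, 0], [0, 0, 0], [0, 0, 0]]'

```text
t: 29.25
eef_pos: [0.4556, -0.2341, 0.12]
tcp_rot: [0.999, -0.051, -0.0, 0.0]
wrist_force: [0.4, -0.3, -0.2]
opening: -0.0
finger_force: 0.0
```

```bash
python3 -c "
from h import *
st()"
```

```text
t 29.25 tcp mm [-88.8  -0.7 120. ] tip [-88.8  -0.7  47. ] F lid [ 0.4 -0.3 -0.2] tz [-1.e-04 -0.e+00 -1.e+00] yaw of toolx in lid 0.01 open -0.0 j7 -0.53
```

>>> move_arm --gripper '[-1, -1, -1, -1, -1, -1, -1, -1, -1, -1, -1, -1]' --delta_pos '[[0.001, 0, 0.001], [0.002, 0, 0.002], [0.003, 0, 0.003], [0.0035, 0, 0.0033], [0.004, 0, 0.0036], [0.0045, 0, 0.0038], [0.005, 0, 0.004], [0.0055, 0, 0.0042], [0.006, 0, 0.0044], [0.0063, 0, 0.0045], [0.0065, 0, 0.0046], [0.0065, 0, 0.0046]]' --angular '[[0, 0, 0], [0, 0, 0], [0, 0, 0], [0, 0, 0], [0, 0, 0], [0, 0, 0], [0, 0, 0], [0, 0, 0], [0, 0, 0], [0, 0, 0], [0, 0, 0], [0, 0, 0]]'

```text
t: 30.45
eef_pos: [0.4601, -0.2347, 0.1156]
tcp_rot: [0.999, -0.052, -0.001, -0.0]
wrist_force: [-7.0, 0.5, 5.3]
opening: 0.0003
finger_force: 4.2
```

```bash
python3 -c "
from h import *
st()"
```

```text
t 30.45 tcp mm [-84.2  -0.8 115.6] tip [-84.4  -0.7  42.6] F lid [-7.  -0.2  5.3] tz [-0.0026  0.0011 -1.    ] yaw of toolx in lid -0.06 open 0.0003 j7 -0.53
```

>>> move_arm --gripper '[-1, -1, -1, -1, -1, -1]' --delta_pos '[[0.0004, 0, 0.0001], [0.0008, 0, 0.0002], [0.0012, 0, 0.0003], [0.0014, 0, 0.0003], [0.0016, 0, 0.0003], [0.0016, 0, 0.0003]]' --angular '[[0, 0, 0], [0, 0, 0], [0, 0, 0], [0, 0, 0], [0, 0, 0], [0, 0, 0]]'

```text
t: 31.05
eef_pos: [0.4613, -0.2348, 0.1149]
tcp_rot: [0.999, -0.052, -0.002, -0.001]
wrist_force: [-8.1, 1.7, 1.6]
opening: -0.0005
finger_force: 4.0
```

```bash
python3 -c "
from h import *
st()"
```

```text
t 31.05 tcp mm [-83.   -0.8 114.9] tip [-83.3  -0.7  41.9] F lid [-8.2  0.9  1.6] tz [-0.0036  0.0012 -1.    ] yaw of toolx in lid -0.07 open -0.0005 j7 -0.53
```

>>> move_arm --gripper '[-1, -1, -1, -1]' --delta_pos '[[0.0004, 0, 0.0001], [0.0008, 0, 0.0002], [0.001, 0, 0.0003], [0.001, 0, 0.0003]]' --angular '[[0, 0, 0], [0, 0, 0], [0, 0, 0], [0, 0, 0]]'

```text
t: 31.45
eef_pos: [0.4625, -0.2349, 0.1144]
tcp_rot: [0.999, -0.052, -0.002, -0.0]
wrist_force: [-5.9, 0.2, -1.6]
opening: 0.0002
finger_force: 3.0
```

```bash
python3 -c "
from h import *
st()"
```

```text
t 31.45 tcp mm [-81.9  -0.7 114.4] tip [-82.1  -0.7  41.4] F lid [-5.8 -0.4 -1.6] tz [-0.0036  0.001  -1.    ] yaw of toolx in lid -0.06 open 0.0002 j7 -0.53
```

>>> move_arm --gripper '[-1, -1, -1, -1]' --delta_pos '[[0.0004, 0, 0.0001], [0.0008, 0, 0.0002], [0.001, 0, 0.0002], [0.001, 0, 0.0002]]' --angular '[[0, 0, 0], [0, 0, 0], [0, 0, 0], [0, 0, 0]]'

```text
t: 31.85
eef_pos: [0.4658, -0.2352, 0.1149]
tcp_rot: [0.999, -0.051, 0.0, 0.0]
wrist_force: [-0.6, -0.2, -0.4]
opening: 0.0005
finger_force: 0.4
```

```bash
python3 -c "
from h import *
st()"
```

```text
t 31.85 tcp mm [-78.5  -0.7 114.9] tip [-78.5  -0.7  41.9] F lid [-0.6 -0.3 -0.4] tz [ 5.e-04 -2.e-04 -1.e+00] yaw of toolx in lid 0.01 open 0.0005 j7 -0.54
```

All four have snapped. Retreat clear and take one last look.

>>> move_arm --gripper '[-1, -1, -1, -1, -1, -1, -1, -1, -1, -1]' --delta_pos '[[-0.006, 0, 0], [-0.01, 0, -0.02], [-0.01, 0, -0.06], [-0.01, 0, -0.1], [0, 0, -0.14], [0.03, 0, -0.17], [0.06, 0, -0.18], [0.06, 0, -0.18], [0.06, 0, -0.18], [0.06, 0, -0.18]]' --angular '[[0, 0, 0], [0, 0, 0], [0, 0, 0], [0, 0, 0], [0, 0, 0], [0, 0, 0], [0, 0, 0], [0, 0, 0], [0, 0, 0], [0, 0, 0]]'

```text
t: 32.85
eef_pos: [0.5239, -0.2414, 0.2943]
tcp_rot: [0.999, -0.052, -0.001, -0.0]
wrist_force: [-0.5, -0.4, 0.6]
opening: -0.0004
finger_force: 0.0
```

```bash
python3 -c "
from h import *
st();cap('wrist','w9.png')"
```

```text
t 32.85 tcp mm [-20.1  -0.9 294.3] tip [-20.2  -0.9 221.3] F lid [-0.5 -0.4  0.6] tz [-1.2e-03  7.0e-04 -1.0e+00] yaw of toolx in lid -0.07 open -0.0004 j7 -0.79
```

View pics/w9.png

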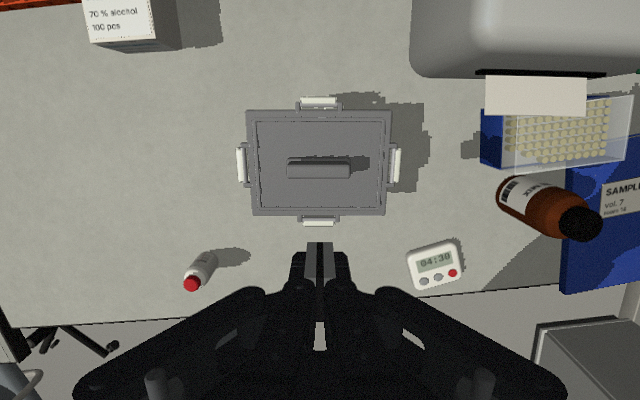

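The lid lies square on the box. All four flaps hang closed as narrow strips at (319,103), (241,165), (397,165) and (319,222), the bystanders are in place, and the gripper is clear.

```bash
python3 -c "
from h import *
print(env.hand_in())"
```

```text
the job is handed in; nothing more can be done
None
```

The lid is seated flush with all four clips snapped in (readings stayed under about 13 N), it is let go, the other items look undisturbed, and the job is handed in at about 33 s; no verdict was returned.

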